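Open the square stain tank for refilling

TASK

The stain tank with the square-cornered body needs refilling: lift its hinged flip-top tab and swing it well back past upright, then unscrew the cap beneath it anticlockwise until it comes up against its stop. Do not open the tab of the round tank, whose closure looks the same.

Things in the scene. Friction and masses are not known exactly. Their poses are not given: they have to be found in the camera images.
- closure (a point): On the screw cap's upright axis on the square-cornered white tank (140 x 120 mm, 110 high, fixed; the like bystander is round), at mid-height of the cap's grip bar, 30 mm above the tank's top. Fixed axes: x level from cap to the tab's hinge (about away from the robot), y along the hinge line, z up. Hinge line at x +36, z +18 mm; its post (x +33 to +43 mm, 24 wide) reaches up to it.
- flip_tab (a joint): Square tank's grey tab, rad: 0 shut, flat over the cap; 1.57 upright; 2.5 fully back. From the hinge towards -x: plate 44 mm wide, 4 thick, 56 long, then tongue 16 mm wide (in y), 8 thick, to 86 mm from the hinge; both centred on hinge height and y = 0. Free air under the tongue for 44 mm: pinch its sides from above or hook it. Stiff hinge, 0.03 N m; stays where left.
- screw_cap (a joint): Square tank's grey cap under the tab, rad: 0 shut, grows anticlockwise seen from above, 1.4 = open stop; does not rise, stays on. Disc 48 mm across with an upright grip bar 42 mm long, 16 wide, 24 high, from 12 mm below to 12 above the closure point. The bar's length lies along the closure's x axis turned anticlockwise by (value - 0.65) rad. Friction 0.06 N m; stays where left.
- other_tab (a joint): Opening angle of the like tab on the round tank, rad: 0 = shut. It is to stay shut.
Things that resemble listed ones, but are neither listed nor needed, are in the scene too. What is shaped like the part that bears other_tab but yellow is not meant. Leave any orange or pink look-alike of the part that bears closure alone.

How it is judged:
On the way, in this order (a step that is already met when the one before it is completed fails the run):
1. the square tank's tab is swung back past upright while its cap is still shut (value of joint flip_tab above 1.65 rad and value of joint screw_cap below 0.3 rad), for 0.2 s.
2. the square tank's cap is unscrewed (value of joint screw_cap above 1.15 rad), for 0.2 s.
At the end, for the whole second after the job is handed in: The square tank's tab stands open past upright (over 1.65 rad), its cap is unscrewed to within 0.25 rad of its open stop (over 1.15 rad), and the round tank's tab is still shut (under 0.25 rad) (value of joint flip_tab above 1.65 rad and value of joint screw_cap above 1.15 rad and value of joint other_tab below 0.25 rad); the robot touches nothing.
It fails at once if the round tank's tab is opened (0.25 rad or more) (value of joint other_tab above 0.25 rad).
It also fails if it takes over 53 s, if anything falls off the work surface, if the arm or the gripper's body presses on something with over 40 N, if the wrist force passes 120 N, or if a joint passes its speed limit or range.

ROBOT

A 7-joint arm with a two-finger parallel gripper is mounted at the origin on the work surface. World frame = base frame: x ahead of the robot, y to its left, z up, the work surface at z = 0. Lengths are in m, angles in rad, forces in N, time in s.
With the tool pointing down it reaches from about 0.4 to 0.9 m from the base axis. Payload 5.6 kg.
Tool frame: the origin (TCP) lies midway between the tips of the shut fingers; the grasp point (between the pads) lies 19 mm behind it; z points along the fingers, y is the line along which they close (so a half turn about z gives the same grasp; the last joint's range is limited). The gripper opens to 92 mm and grips with 3 to 60 N. Pads are 20 mm wide; open, the fingers measure 128 mm over their backs; the gripper's body (75 mm by 189 mm) begins 69 mm behind the grasp point.
Start: joints at [1.141, 0.468, -0.012, 1.603, 0.006, 1.071, -0.056], TCP at [0.245, -0.602, 0.215] pointing down, gripper open.
Joint ranges: [-2.53, 2.53], [-0.31, 2.02], [-1.57, 1.55], [0.28, 2.44], [-1.29, 4.43], [0.15, 1.84], [-2.92, 2.92]. Speed limits (rad/s): [2.57, 2.57, 3.14, 3.14, 3.14, 3.14, 3.14].

INTERFACE

Orientations are given as a unit quaternion [x, y, z, w].
In Python, from cell import * gives the robot as it stands.
- The arm moves only by the shell command python3 -m creep 'ROWS' [FORCE]. ROWS is text: rows parted by semicolons, each of 5 numbers parted by spaces: the closure, from -1 (fully open) to 1 (shut), then the shift along the tool's x, y, z each as a share of 40 mm, from -1 to 1, then the turn about the tool's z as a share of 0.08 rad, from -1 to 1. In form: jaw dx dy dz spin; .... A call has 1 to 20 rows; each row shifts and turns the commanded pose from where the row before left it, along the tool's axes as they then stand; what a row does not reach is not made up. A row lasts 1/10 s, in which the tool goes at most 50 mm and 8.59 degrees, less where a joint would pass 70% of its speed; a pose out of reach is approached as far as the arm can. A call with a number of a shift or a turn outside -1 to 1 is refused whole. A call with a gripper value outside its range is refused whole. The fingers move at their own pace and stop on an object; FORCE is the grip in N (left out, the last holds). Time passes only in rows, so rows that do not move let the fingers close. It gives the time, the measured TCP pose, the force, the opening and the grip force at its end, in the units of the state.
- get_state(): the state, without advancing time (a new reading comes with each control period).
- camera(name): name is "side" or "top"; returns (picture, depth): 400x640x3 uint8, blue, green, red; 400x640 float32, m along the optical axis (not along the pixel's ray), 0 where there is no reading.
- camera_params(name): a dict with "camera_matrix" (3x3 intrinsics, pixels), "view" (4x4, takes a point from world to camera coordinates). Camera axes: x right, y up, looking along -z (the intrinsics and any distortion apply to the point x, -y, -z); pixel columns grow to the right and rows downward; lengths in m; the calibration is good to about 2 mm. A picture is of the moment at which its call begins. camera_params takes no time and is no camera call.
- finish_job(): hands the job in; it is judged then, once.
The state is a dict: "time": time; "joints": joint angles; "joint_velocities": joint speeds; "joint_torque": joint torques, N m; "tool_pos": TCP position; "tool_rot": TCP orientation; "contact_force": force on the tool from outside, world axes, zero at the start; "ft_torque": the same for the moment, N m; "gripper_width": opening from 0.0 (shut) to 1.0 (fully open); "grip_force": force on a finger pad.
Only numpy, scipy, OpenCV 4.12 (cv2) and the standard library are available. Lean on these libraries where they do the work, as an engineer would, in place of code of your own. Each camera call takes 0.05 s, during which the arm holds its last target. There are 200 camera calls.

## Working session

There is one attempt and no reset: what is moved stays moved. The work goes in short steps, Python scripts to look and compute and a shell command to move; the robot and the scene stay as the last step left them, time stands still between calls to the robot, and variables do not carry over. Pictures are saved under pics/ and viewed, at most 10 in all, crops included, and the job is handed in when it is done.

```bash
mkdir -p pics; ls
python3 - <<'E'
from cell import *
import cv2,numpy as np
for n in("top","side"):
    p,d=camera(n); cv2.imwrite(f"pics/{n}0.png",p); np.save(f"{n}0.npy",d)
    print(n,camera_params(n))
s=get_state();print(s["time"],s["tool_pos"],s["tool_rot"],s["gripper_width"])
E
```

```text
pics
top {'camera_matrix': array([[422.52460124,   0.        , 319.21478303],
       [  0.        , 422.52460124, 196.28923076],
       [  0.        ,   0.        ,   1.        ]]), 'view': array([[ 0.00884201, -0.99961152,  0.0264314 , -0.02287764],
       [ 0.9874434 ,  0.01289751,  0.15744581, -0.4670587 ],
       [-0.15772555,  0.02470738,  0.98717384, -1.06495453],
       [ 0.        ,  0.        ,  0.        ,  1.        ]])}
side {'camera_matrix': array([[516.09842084,   0.        , 318.09349396],
       [  0.        , 516.09842084, 203.18063833],
       [  0.        ,   0.        ,   1.        ]]), 'view': array([[-0.82840694, -0.5600204 ,  0.01091345,  0.38504439],
       [ 0.38540772, -0.55575738,  0.73661023, -0.25246375],
       [-0.40645152,  0.61441915,  0.67622945, -1.38413897],
       [ 0.        ,  0.        ,  0.        ,  1.        ]])}
0.1 [ 0.24494564 -0.60152229  0.21372542] [ 9.81361023e-01  1.92171573e-01 -2.11333293e-04 -7.63984302e-04] 0.9994729382653831
```

View pics/top0.png

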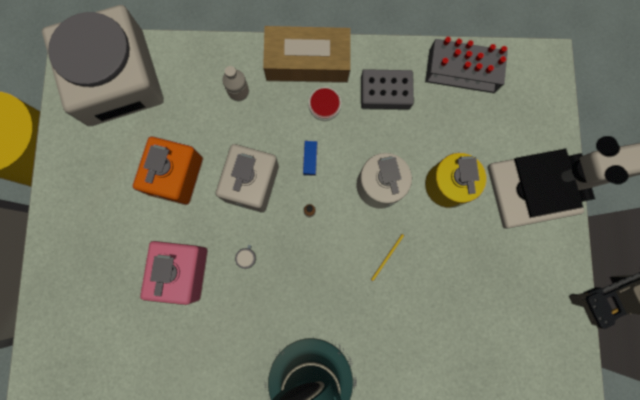

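View pics/side0.png

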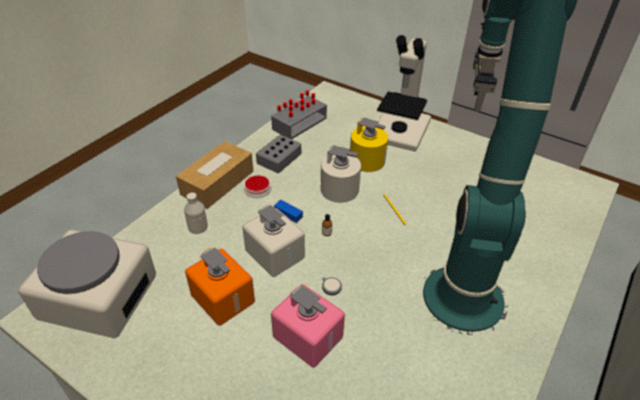

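The white square tank is at about (246,175) in the top picture and (272,240) in the side picture. I'll measure its tab and body from depth.

```bash
cat > h.py <<'E'
from cell import *
import cv2,numpy as np
def cloud(n,d):
    c=camera_params(n);K=c["camera_matrix"];V=c["view"]
    v,u=np.mgrid[:400,:640]
    P=np.stack([(u-K[0,2])/K[0,0]*d,-(v-K[1,2])/K[1,1]*d,-d],-1)
    return (P-V[:3,3])@V[:3,:3]
E
python3 - <<'E'
from h import *
for n,(x0,x1,y0,y1) in {"top":(205,290,135,220),"side":(235,315,195,280)}.items():
    p=cv2.imread(f"pics/{n}0.png");d=np.load(f"{n}0.npy");P=cloud(n,d)
    m=np.zeros((400,640),bool);m[y0:y1,x0:x1]=1;m&=d>0
    Q=P[m];C=p[m].astype(int)
    t=Q[(Q[:,2]>.150)&(Q[:,2]<.172)];b=Q[(Q[:,2]>.1)&(Q[:,2]<.118)]
    print(n,len(t),len(b),np.median(b[:,2]),np.median(t[:,2]))
    for q in(t,b):
        r=cv2.minAreaRect((q[:,:2]*1000).astype(np.float32));print(r,cv2.boxPoints(r).round(0).tolist())
    c=cv2.resize(p[y0:y1,x0:x1],None,fx=4.5,fy=4.5,interpolation=cv2.INTER_CUBIC)
    cv2.imwrite(f"pics/{n}c.png",c)
    # occupancy map of tab
    g=np.zeros((24,24),int)
    o=np.median(t[:,:2],0);k=((t[:,:2]-o)/.005+12).astype(int)
    for a in k:
        if (a>=0).all() and (a<24).all(): g[a[0],a[1]]+=1
    print(o);print("\n".join("".join("#" if v else "." for v in r[::-1]) for r in g[::-1]))
a=cv2.imread("pics/topc.png");b=cv2.imread("pics/sidec.png");h=min(a.shape[0],b.shape[0])
cv2.imwrite("pics/c0.png",np.hstack([a[:h],b[:h]]))
E
```

```text
top 580 2011 0.10999068893117385 0.1620752616947646
((503.49041748046875, 166.04856872558594), (44.058658599853516, 93.32853698730469), 74.8154525756836) [[453.0, 157.0], [543.0, 133.0], [554.0, 175.0], [464.0, 200.0]]
((506.50787353515625, 164.82525634765625), (120.09063720703125, 140.00357055664062), 75.1766357421875) [[423.0, 125.0], [559.0, 89.0], [590.0, 205.0], [454.0, 241.0]]
[0.50977643 0.1655875 ]
........................
........................
........................
............#...........
.........#.#####........
.........########.......
.........#########......
........##########......
........##########......
........##########......
........##########......
.......###########......
.......##########.......
.......##########.......
.......#########........
.......#########........
.........#######........
.........####.##........
.........####...........
........####............
........####............
........####............
........####............
........................
side 327 1386 0.10941553993188627 0.1612862192731619
((500.6492919921875, 166.356491088867
[... 220 characters left out ...]
37200927734) [[419.0, 108.0], [573.0, 92.0], [599.0, 347.0], [445.0, 363.0]]
[0.50546091 0.16789774]
........................
........................
........................
............#...........
..........####.##.......
.........########.#.....
.........##########.....
.........##########.....
........###.#######.....
.........#########......
........##########......
........##########......
.......##########.......
........#########.......
.......#########........
.......#.########.......
.........####.###.......
.........####.##........
.........####...........
.........###............
.........###............
........####............
.........##.............
........................
```

View pics/c0.png

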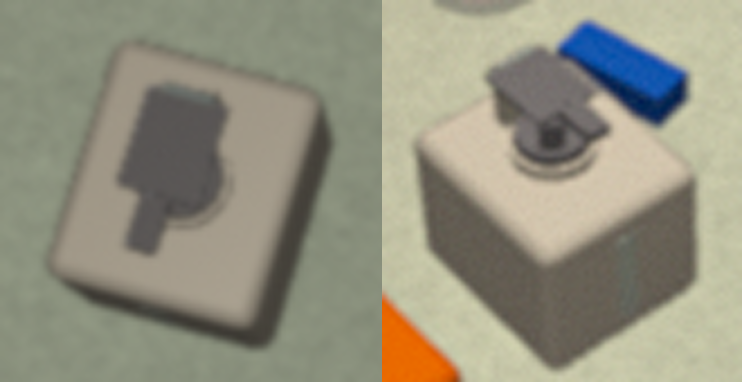

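```bash
python3 -m creep '-1 0 0 -1 0;-1 0 0 -1 0;-1 0 0 -1 0;-1 .67 -.84 0 0;-1 .67 -.84 0 0;-1 .67 -.84 0 0;-1 .67 -.84 0 0;-1 .67 -.84 0 0;-1 .67 -.84 0 0;-1 .67 -.84 0 0;-1 .67 -.84 0 0;-1 .67 -.84 0 0;-1 .67 -.84 0 0;-1 .67 -.84 0 0;-1 .67 -.84 0 0;-1 .67 -.84 0 0;-1 .67 -.84 0 0;-1 .67 -.84 0 0;-1 .67 -.84 0 0;-1 .67 -.84 0 0' 20; python3 -m creep '-1 0 0 0 -1;-1 0 0 0 -1;-1 0 0 0 -1;-1 0 0 0 -1;-1 0 0 0 -1;-1 0 0 0 -1;-1 0 0 0 -1;-1 0 0 0 -1;-1 0 0 0 -1;-1 0 0 0 -1;-1 0 0 0 -1;-1 0 0 0 -1;-1 0 0 0 -1;-1 0 0 0 -1;-1 0 0 0 -1;-1 0 0 0 -1;-1 0 0 0 -1;-1 0 0 0 -1;-1 0 0 0 -1;-1 0 0 0 -1'
cat >> h.py <<'E'
C=np.array([.5065,.1655,.140]);a=np.deg2rad(-15.2)
X=np.array([np.cos(a),np.sin(a),0]);Y=np.array([-X[1],X[0],0])
def rel(target,psi=None):
    from scipy.spatial.transform import Rotation as R
    s=get_state();M=R.from_quat(s["tool_rot"]).as_matrix()
    ps=np.degrees(np.arctan2(M[1,0],M[0,0]))
    print("t",s["time"],"tcp",np.round(s["tool_pos"],4),"psi",round(ps,2),"tilt",np.round(M[:,2],3),"j",np.round(s["joints"],2),"F",np.round(s["contact_force"],1),"w",round(s["gripper_width"],3))
    d=(M.T@(np.array(target)-s["tool_pos"]))/.04
    print("shares",d.round(2),"spin" ,None if psi is None else round(-np.radians((psi-ps+180)%360-180)/.08,2))
E
python3 - <<'E'
from h import *
rel(C-.039*X+[0,0,.10],164.8)
E
```

```text
time: 2.1
tool_pos: [0.4517, 0.1003, 0.3345]
tool_rot: [0.981, 0.192, 0.0, 0.0]
contact_force: [0.7, -0.8, 0.7]
gripper_width: 0.995
grip_force: 0.0
time: 4.1
tool_pos: [0.4514, 0.0987, 0.3343]
tool_rot: [0.544, 0.839, -0.0, -0.0]
contact_force: [-0.3, 1.0, -0.3]
gripper_width: 0.997
grip_force: 0.0
t 4.1 tcp [0.4514 0.0987 0.3343] psi 114.02 tilt [-0.001 -0.    -1.   ] j [ 0.49  0.1  -0.82  1.85  0.08  1.23  0.07] F [-0.3  1.  -0.3] w 0.997
shares [1.58 1.18 2.36] spin -11.08
```

```bash
python3 -m creep '0 0 0 0 -1;0 0 0 0 -1;0 0 0 0 -1;0 0 0 0 -1;0 0 0 0 -1;0 0 0 0 -1;0 0 0 0 -1;0 0 0 0 -1;0 0 0 0 -1;0 0 0 0 -1;0 0 0 0 -1;0 0 0 0 -.08;0 .04 .66 .6 0;0 .04 .66 .6 0;0 0 .65 .6 0;0 0 0 .56 0;0 0 0 0 0'
python3 - <<'E'
from h import *
rel(C-.039*X+[0,0,.010],164.8)
p,d=camera("top");P=cloud("top",d)
p2,d2=camera("side")
cv2.imwrite("pics/c1.png",np.hstack([cv2.resize(p[110:250,180:320],None,fx=2.8,fy=2.8),cv2.resize(p2[150:290,200:340],None,fx=2.8,fy=2.8)]))
E
```

```text
time: 5.8
tool_pos: [0.4675, 0.1755, 0.2373]
tool_rot: [0.134, 0.991, -0.001, -0.003]
contact_force: [1.4, -0.3, 0.5]
gripper_width: 0.498
grip_force: 0.0
t 5.8 tcp [0.4675 0.1755 0.2373] psi 164.64 tilt [-0.006 -0.001 -1.   ] j [ 0.33  0.32 -0.89  1.89  0.29  1.06  0.62] F [ 1.4 -0.3  0.5] w 0.498
shares [-0.04  0.02  2.18] spin -0.04
```

View pics/c1.png

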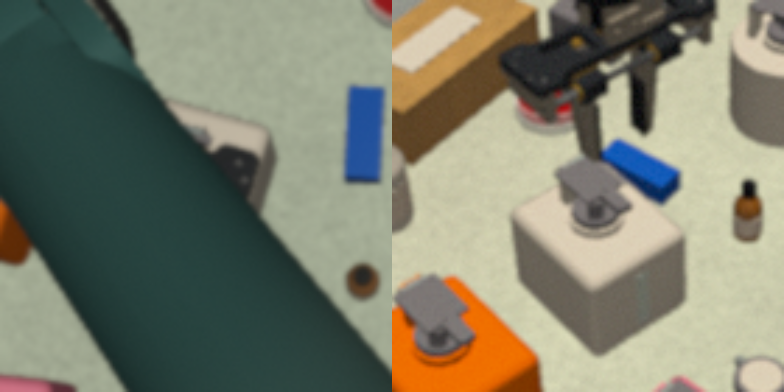

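The gripper hangs straight over the tongue, as seen in the side crop (fingers at about (590,140)–(640,120), tongue at (625,205)). Next I'll descend and pinch.

```bash
python3 -m creep '0 -.02 0 .6 0;0 -.02 0 .6 0;0 0 0 .5 0;0 0 0 .48 0;0 0 0 0 0;.3 0 0 0 0;.5 0 0 0 0;.7 0 0 0 0;.8 0 0 0 0;.8 0 0 0 0;.8 0 0 0 0' 25
python3 - <<'E'
from h import *
rel(C-.039*X+[0,0,.010],164.8)
# arc shares: rows in tool frame (x_t=-X, z down), steps of 0.2 rad
r=.075
th=np.linspace(0,2.4,19)
x=r*np.cos(th);z=-r*np.sin(th)
print(np.c_[th[1:],np.diff(x)/.04,np.diff(z)/.04].round(2))
E
```

```text
time: 7.0
tool_pos: [0.4715, 0.1753, 0.1534]
tool_rot: [0.134, 0.991, 0.0, 0.001]
contact_force: [1.8, 0.1, 0.7]
gripper_width: 0.165
grip_force: 25.0
t 7.0 tcp [0.4715 0.1753 0.1534] psi 164.62 tilt [ 0.001  0.    -1.   ] j [ 0.25  0.44 -0.82  1.97  0.41  0.9   0.52] F [1.8 0.1 0.7] w 0.165
shares [ 0.07 -0.01  0.08] spin -0.04
[[ 0.13 -0.02 -0.25]
 [ 0.27 -0.05 -0.24]
 [ 0.4  -0.08 -0.24]
 [ 0.53 -0.11 -0.22]
 [ 0.67 -0.14 -0.21]
 [ 0.8  -0.17 -0.19]
 [ 0.93 -0.19 -0.16]
 [ 1.07 -0.21 -0.13]
 [ 1.2  -0.23 -0.11]
 [ 1.33 -0.24 -0.07]
 [ 1.47 -0.25 -0.04]
 [ 1.6  -0.25 -0.01]
 [ 1.73 -0.25  0.02]
 [ 1.87 -0.24  0.06]
 [ 2.   -0.23  0.09]
 [ 2.13 -0.22  0.12]
 [ 2.27 -0.2   0.15]
 [ 2.4  -0.18  0.17]]
```

```bash
python3 -m creep '.8 -.02 0 -.25 0;.8 -.05 0 -.24 0;.8 -.08 0 -.24 0;.8 -.11 0 -.22 0;.8 -.14 0 -.21 0;.8 -.17 0 -.19 0;.8 -.19 0 -.16 0;.8 -.21 0 -.13 0;.8 -.23 0 -.11 0;.8 0 0 0 0' 15
python3 - <<'E'
from h import *
H=C+.036*X+[0,0,.018];p=np.array(get_state()["tool_pos"])+[0,0,.0046]-H
print(p@X,p[2],np.arctan2(p[2],-p@X),np.hypot(p[2],p@X))
rel(H+.072*np.array([0,0,1]))
p,d=camera("top");p2,d2=camera("side")
cv2.imwrite("pics/c2.png",np.hstack([cv2.resize(p[110:250,180:320],None,fx=2.8,fy=2.8),cv2.resize(p2[150:290,200:340],None,fx=2.8,fy=2.8)]))
E
```

```text
time: 8.0
tool_pos: [0.5187, 0.1625, 0.2238]
tool_rot: [0.134, 0.991, 0.0, 0.0]
contact_force: [-1.2, 1.4, 2.9]
gripper_width: 0.173
grip_force: 15.0
-0.02343666879418933 0.07039988163756458 1.2494288130673699 0.07419852275316288
t 8.0 tcp [0.5187 0.1625 0.2238] psi 164.55 tilt [ 0.001  0.001 -1.   ] j [ 0.31  0.42 -0.85  1.82  0.35  1.07  0.63] F [-1.2  1.4  2.9] w 0.173
shares [-0.59 -0.   -0.15] spin None
```

View pics/c2.png

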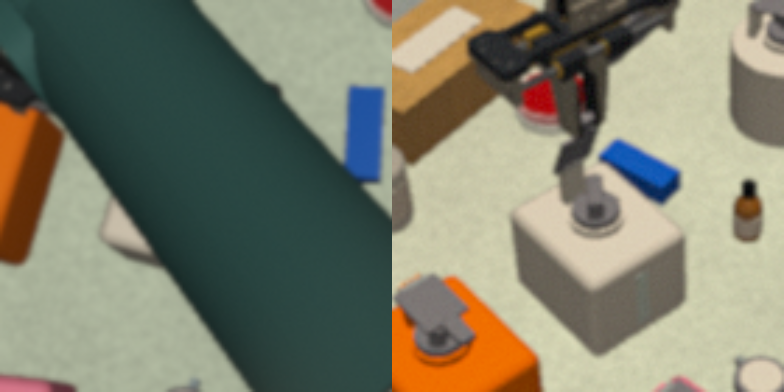

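The side crop shows the tab held up near upright in the fingers at (575,150), with the cap bar exposed at (596,210). I'll keep going along the arc.

```bash
python3 -m creep '.8 -.24 0 -.07 0;.8 -.25 0 -.03 0;.8 -.25 0 -.01 0;.8 -.25 0 .02 0;.8 -.24 0 .06 0;.8 -.23 0 .09 0;.8 -.22 0 .12 0;.8 -.20 0 .15 0;.8 -.18 0 .17 0;.8 0 0 0 0' 15
python3 - <<'E'
from h import *
H=C+.036*X+[0,0,.018];p=np.array(get_state()["tool_pos"])+[0,0,.0046]-H
print(p@X,p[2],np.arctan2(p[2],-p@X),np.hypot(p[2],p@X))
rel(C)
E
```

```text
time: 9.1
tool_pos: [0.5998, 0.1405, 0.2025]
tool_rot: [0.134, 0.991, 0.001, 0.002]
contact_force: [4.2, 3.6, 4.3]
gripper_width: 0.172
grip_force: 15.0
0.0606000571797479 0.0490977621134884 2.460667097703481 0.07799331493622651
t 9.1 tcp [0.5998 0.1405 0.2025] psi 164.55 tilt [ 0.004  0.002 -1.   ] j [ 0.28  0.56 -0.78  1.67  0.43  1.1   0.67] F [4.2 3.6 4.3] w 0.172
shares [ 2.42 -0.02  1.55] spin None
```

```bash
python3 -m creep '0 0 0 0 0;0 0 0 0 0;0 0 0 0 0;0 0 0 -.7 0;0 0 0 -.8 0;.1 .8 0 0 0;.1 .8 0 0 0;.1 .82 0 0 0;.1 0 0 0 1;.1 0 0 0 1;.1 0 0 0 1;.1 0 0 0 1;.1 0 0 0 1;.1 0 0 0 1;.1 0 0 0 1;.1 0 0 0 1;.1 0 0 0 .1;.1 0 0 0 0'
python3 - <<'E'
from h import *
rel([*C[:2],.133],127.6)
p2,d2=camera("side")
P=cloud("side",d2);H=C+.036*X+[0,0,.018]
q=P-H;m=(d2>0)&(abs(q@Y)<.03)&(q@X>.0)&(q@X<.1)&(q[...,2]>.005)&(q[...,2]<.075)
t=q[m];print(m.sum(),np.median(np.arctan2(t[:,2],-t@X)))
q=P-C;m=(d2>0)&(np.hypot(q@X,q@Y)<.026)&(q[...,2]>.008)&(q[...,2]<.016)
t=P[m][:,:2];print(m.sum(),t.mean(0),cv2.minAreaRect((t*1000).astype(np.float32)))
cv2.imwrite("pics/c3.png",cv2.resize(p2[150:290,200:340],None,fx=4,fy=4))
E
```

```text
time: 10.9
tool_pos: [0.5032, 0.1659, 0.2628]
tool_rot: [0.442, 0.897, -0.0, -0.0]
contact_force: [0.0, -0.6, -0.8]
gripper_width: 0.448
grip_force: 0.0
t 10.9 tcp [0.5032 0.1659 0.2628] psi 127.57 tilt [-0.    -0.001 -1.   ] j [ 0.24  0.31 -0.75  1.8   0.24  1.12  0.06] F [ 0.  -0.6 -0.8] w 0.448
shares [-0.06  0.06  3.24] spin -0.01
343 2.2713039656041976
58 [0.50170418 0.16640412] ((502.6247863769531, 165.45318603515625), (13.615484237670898, 43.03810501098633), 37.75766372680664)
```

View pics/c3.png

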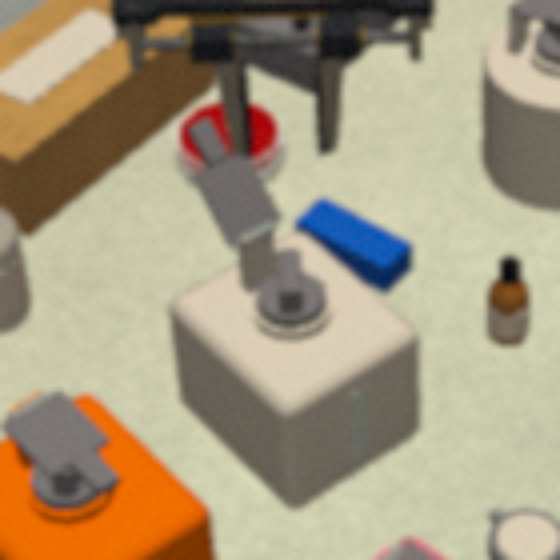

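The tab now leans well back at (235,190), about 2.3 rad or more. The cap bar at (290,290) is free and its axis lines up with the tool at −52°. Next I'll descend onto it.

```bash
python3 -m creep '.35 -.03 .03 .6 0;.35 0 0 .6 0;.35 0 0 .6 0;.35 0 0 .6 0;.35 0 0 .4 0;.35 0 0 .4 0;.35 0 0 .04 0;.35 0 0 0 0'
python3 - <<'E'
from h import *
rel([*C[:2],.133],127.6)
E
```

```text
time: 11.75
tool_pos: [0.5051, 0.1662, 0.1333]
tool_rot: [0.442, 0.897, -0.0, -0.0]
contact_force: [0.6, 0.6, 0.2]
gripper_width: 0.324
grip_force: 0.0
t 11.75 tcp [0.5051 0.1662 0.1333] psi 127.52 tilt [-0.  0. -1.] j [ 0.16  0.47 -0.68  1.93  0.38  0.87 -0.06] F [0.6 0.6 0.2] w 0.324
shares [-0.03  0.02  0.01] spin -0.02
```

Next I'll grip and turn it anticlockwise (spin negative), about 1.4 rad, which is 17.5 rows.

```bash
python3 -m creep '.9 0 0 0 0;.9 0 0 0 0;.9 0 0 0 0;.9 0 0 0 0;.9 0 0 0 -.5;.9 0 0 0 -.8;.9 0 0 0 -.8;.9 0 0 0 -.8;.9 0 0 0 -.8;.9 0 0 0 -.8;.9 0 0 0 -.8;.9 0 0 0 -.8;.9 0 0 0 -.8;.9 0 0 0 -.8;.9 0 0 0 -.8;.9 0 0 0 0' 40
python3 - <<'E'
from h import *
rel([*C[:2],.133],207.5);print(get_state()["ft_torque"])
E
```

```text
time: 13.35
tool_pos: [0.5058, 0.166, 0.1343]
tool_rot: [0.117, 0.993, -0.0, 0.001]
contact_force: [-0.1, -0.8, 4.0]
gripper_width: 0.168
grip_force: 39.8
t 13.35 tcp [0.5058 0.166  0.1343] psi 166.51 tilt [ 0.001 -0.    -1.   ] j [ 0.27  0.53 -0.83  1.92  0.49  0.91  0.53] F [-0.1 -0.8  4. ] w 0.168
shares [-0.02 -0.01  0.03] spin -8.94
[-0.018609   -0.29569903  0.04371213]
```

```bash
python3 -m creep '.9 0 0 0 -.8;.9 0 0 0 -.8;.9 0 0 0 -.8;.9 0 0 0 -.8;.9 0 0 0 -.8;.9 0 0 0 -.8;.9 0 0 0 -.8;.9 0 0 0 -.8;.9 0 0 0 -.8;.9 0 0 0 -.8;.9 0 0 0 -.5;.9 0 0 0 0;.9 0 0 0 0' 40
python3 - <<'E'
from h import *
rel([*C[:2],.133],207.5);print(get_state()["ft_torque"])
E
```

```text
time: 14.65
tool_pos: [0.506, 0.165, 0.1343]
tool_rot: [-0.22, 0.976, -0.001, 0.001]
contact_force: [1.1, -2.3, 7.1]
gripper_width: 0.17
grip_force: 39.8
t 14.65 tcp [0.506  0.165  0.1343] psi -154.64 tilt [ 0.002 -0.002 -1.   ] j [ 0.38  0.6  -0.99  1.91  0.61  0.96  1.11] F [ 1.1 -2.3  7.1] w 0.17
shares [-0.02  0.01  0.03] spin -0.47
[-0.49438912 -0.30543371  0.07608417]
```

```bash
python3 -m creep '.4 0 0 0 0;.35 0 0 0 0;.35 0 0 0 0;.35 0 0 -.3 0;.35 0 0 -.6 0;.35 0 0 -.8 0;.35 0 0 -.8 0;.35 0 0 -.8 0;.35 0 0 -.8 0;.35 0 0 0 0'
python3 - <<'E'
from h import *
rel(C)
p2,d2=camera("side")
P=cloud("side",d2);H=C+.036*X+[0,0,.018]
q=P-H;m=(d2>0)&(abs(q@Y)<.03)&(q@X>.0)&(q@X<.1)&(q[...,2]>.005)&(q[...,2]<.075)
t=q[m];print(m.sum(),np.median(np.arctan2(t[:,2],-t@X)))
q=P-C;m=(d2>0)&(np.hypot(q@X,q@Y)<.026)&(q[...,2]>.008)&(q[...,2]<.016)
t=P[m][:,:2];print(m.sum(),cv2.minAreaRect((t*1000).astype(np.float32)))
cv2.imwrite("pics/c4.png",cv2.resize(p2[130:290,200:360],None,fx=3.5,fy=3.5))
E
```

```text
time: 15.65
tool_pos: [0.5066, 0.1678, 0.302]
tool_rot: [-0.22, 0.975, 0.0, 0.004]
contact_force: [-0.5, 0.2, -1.0]
gripper_width: 0.325
grip_force: 0.0
t 15.65 tcp [0.5066 0.1678 0.302 ] psi -154.56 tilt [ 0.007  0.002 -1.   ] j [ 0.52  0.42 -1.16  1.74  0.41  1.25  1.28] F [-0.5  0.2 -1. ] w 0.325
shares [ 0.06 -0.05  4.05] spin None
351 2.2624213501104116
70 ((502.9553527832031, 166.6985321044922), (41.43095397949219, 18.336902618408203), 21.261445999145508)
```

View pics/c4.png

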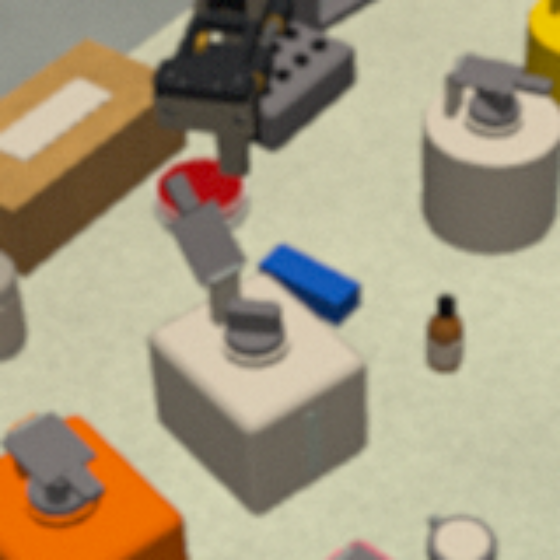

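The tab leans back at (205,235). The cap bar at (255,320) has turned about 75°, giving a value of roughly 1.28–1.36. The round tank's tab at (495,75) is still shut and the gripper is clear.

```bash
python3 -c "
from cell import *
print(finish_job())"
```

```text
the job is handed in; nothing more can be done
None
```

I swung the square tank's tab back to about 2.3 rad, then unscrewed its cap to about 1.3 rad (estimated; its stop is at 1.4). The round tank's tab stayed shut, and I handed the job in with the gripper clear; no verdict came back.

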